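# Unlock the carry stand of balance weights and swing its retaining bar open

### The job

The weight stand has come back from a roadside job with its retaining bar still locked for carrying. Swing the keeper aside from behind the bolt knob, draw the bolt right back, and swing the bar away from you until it stands square to the stand, so that all five weights can be lifted out. Leave keeper, bolt and bar open, leave the weights standing in their slots, and do not shift the cone, the cap tray or the scraper.

Things in the scene. Friction and masses are not known exactly. Their poses are not given: they have to be found in the camera images.
- stand: Grey steel carry stand, heavy, does not shift when pushed. Base 378 mm along its y, 116 mm along x; origin at the underside, robot on its -x side. (x, y, z) in mm below are in this frame. Five open slots (block 45 mm deep in x, top z 50) at y 112, 78, 44, 10, -24 hold one weight each, none higher than z 110. Pivot post 30 x 30 mm at (0, 155), top z 116.
- bridge (a point): Middle of the top of the plate that carries the bolt, at (0, -124, 112): 64 mm wide in x, y -54 to -194. On it two guide blocks, 34 mm wide, tops at z 146: front one at y -73 (14 mm long), rear one at y -172 (26 mm long). Wire carrying handles stick out 20 mm at both ends of the stand at z about 80.
- keeper (a joint): First catch: swing keeper, a flat dark steel arm over the bolt rod, on a vertical pin. 0 rad = closed, arm along +y, its end about 4 mm behind the knob so that the bolt cannot be drawn. Grows to 2.0 (stop) as the arm swings to the stand's -x side (counter-clockwise from above). Arm 18 mm wide, end 55 mm from the pivot, z 147 to 155. Needs 1.5 N at the tab; stays where left; clear of the knob's path past 0.7.
- keeper_tab (a point): Middle of the upper edge of the keeper's upright thumb tab, at (0, -145, 182) when closed, 27 mm from the pivot axis. The tab is 20 mm long along the arm, 6 mm thick, and stands up from the arm from z 155 to 182.
- keeper_pivot (a point): Top of the keeper's pivot rivet, on the pivot axis, at (-4, -172, 160).
- bolt (a joint): Second latch: slide bolt, a 14 mm round rod along the stand's y at z 131, with an upright knob. 0 m = home, its nose 26 mm inside the open end of the square bar, which then cannot swing. Grows to 0.034 (stop) as it is drawn towards -y; clear of the bar from 0.026. Needs about 3 N; stays where left.
- bolt_knob (a point): Middle of the top of the bolt's knob, a plain upright round post of 18 mm diameter, from the rod up to z 181; at (0, -104, 181) with the bolt home, (0, -138, 181) fully drawn. Above z 155 only the keeper tab stands near it.
- bar (a joint): Retaining bar: a 24 mm square steel tube over the weights, z 119 to 143, hinged on the pivot post about a vertical axis. 0 rad = closed, along the stand's y. Grows to 1.65 (stop) as its free end swings away from the robot to the stand's +x side (counter-clockwise from above); 1.57 is square to the stand. Needs 1 N at 130 mm from the pivot; stays where left.
- bar_pivot (a point): Top of the bar's pivot pin, on the pivot axis, at (0, 155, 157).
- bar_end (a point): Middle of the top edge of the bar's open end, 213 mm from the pivot axis, at (0, -58, 143) when closed.
- weight_1: Clip-on lead balance weight standing in its slot, largest, 26 x 17 x 104 mm, 440 g, next to the bar's pivot post. A slightly curved grey bar with a small steel clip on its -x face that sticks out 12 mm. Origin at the middle of its foot, 6 mm above the stand's underside, z along its length. It is loose with 2 mm of play to each side in y, 5 to 8 mm in x; 44 mm of it is in the slot.
- weight_2: Clip-on lead balance weight standing in its slot, 25 x 16 x 98 mm, 370 g. A slightly curved grey bar with a small steel clip on its -x face that sticks out 12 mm. Origin at the middle of its foot, 6 mm above the stand's underside, z along its length. It is loose with 2 mm of play to each side in y, 5 to 8 mm in x; 44 mm of it is in the slot.
- weight_3: Clip-on lead balance weight standing in its slot, 24 x 15 x 92 mm, 310 g. A slightly curved grey bar with a small steel clip on its -x face that sticks out 12 mm. Origin at the middle of its foot, 6 mm above the stand's underside, z along its length. It is loose with 2 mm of play to each side in y, 5 to 8 mm in x; 44 mm of it is in the slot.
- weight_4: Clip-on lead balance weight standing in its slot, 23 x 14 x 86 mm, 260 g. A slightly curved grey bar with a small steel clip on its -x face that sticks out 12 mm. Origin at the middle of its foot, 6 mm above the stand's underside, z along its length. It is loose with 2 mm of play to each side in y, 5 to 8 mm in x; 44 mm of it is in the slot.
- weight_5: Clip-on lead balance weight standing in its slot, smallest, 22 x 13 x 80 mm, 210 g, next to the bolt. A slightly curved grey bar with a small steel clip on its -x face that sticks out 12 mm. Origin at the middle of its foot, 6 mm above the stand's underside, z along its length. It is loose with 2 mm of play to each side in y, 5 to 8 mm in x; 44 mm of it is in the slot.
- cone: Bystander: chrome hub centering cone, 116 mm across, 68 mm high, 1.6 kg, origin under its centre.
- cap_tray: Bystander: green plastic tray of black valve caps, 120 x 180 mm, 30 mm high, origin under its centre, long side along its y.
- scraper: Bystander: dull zinc weight scraper lying flat, about 230 mm long along its x, 48 mm wide at the blade (+x end), 20 mm high, origin near its middle.

How it is judged:
By the outcome, as a careful person would: the job done as asked, in the order asked, and still so for the second after the job is handed in, with the robot touching nothing.
It also fails if it takes over 54 s, if anything falls off the work surface, if the arm or the gripper's body presses on something with over 40 N, if the wrist force passes 120 N, or if a joint passes its speed limit or range.

### The arm

A 6-joint arm with a two-finger parallel gripper is mounted at the origin on the work surface. World frame = base frame: x ahead of the robot, y to its left, z up, the work surface at z = 0. Lengths are in mm, angles in rad, forces in N, time in s.
With the tool pointing down it reaches from about 375 to 975 mm from the base axis. Payload 3.8 kg.
Tool frame: the origin (TCP) lies at the very end of the fingers, on their centre line; the grasp point (between the pads) lies grip_depth behind it (grip_depth is the distance from the TCP to the grasp point, in mm); z points along the fingers, y is the direction in which the jaws open and shut (so a half turn about z gives the same grasp; the last joint's range is limited). The gripper opens to 88 mm and grips with 3 to 60 N. Pads are 18 mm wide; open, the fingers measure 123 mm over their backs; the gripper's body (75 mm by 187 mm) begins 45 mm behind the grasp point.
Start: joints at [1.13, 0.264, 1.604, -0, 1.274, -0.037], TCP at [265.215, 620.708, 238.706] pointing down, gripper open.
Joint ranges: [-2.63, 2.63], [-0.94, 2.18], [0.31, 2.57], [-1.31, 4.45], [0, 2.66], [-2.55, 2.55]. Speed limits (rad/s): [2.57, 2.57, 3.14, 3.14, 3.14, 3.14].

### API

Orientations are given as a unit quaternion [w, x, y, z].
In Python, from plant import * gives the robot as it stands. Calls block until the motion is done:
- move_to(position, orientation): joint-space move of the TCP to a pose.
- movel(position, frame=None, velocity=150): straight line of the TCP; frame=None keeps the orientation; velocity is the mean speed in mm/s.
- move_joints(angles): joint-space move.
- grip(opening, newtons=None): finger opening in mm; newtons is the grip in N (None keeps the last); returns when the fingers have stopped.
- pause(seconds).
- inverse_kinematics(position, orientation): joint angles nearest the present ones, or None.
- get_state(): the state.
- grab_frame(name): name is "scene" or "top" or "wrist"; returns (picture, depth): 480x640x3 uint8, red, green, blue; 480x640 float32, mm along the optical axis (not along the pixel's ray), 0 where there is no reading.
- get_calibration(name): a dict with "vertical_fov" (degrees; the focal length in pixels is half the picture's height over the tangent of half this angle, whatever the lens; pixels are square), "cx", "cy" (the principal point, pixels), "xyz" and "orientation" of the camera in the world. Camera axes: x right, y down, z forward; pixel columns grow to the right and rows downward; lengths in mm; the calibration is good to about 2 mm. The wrist camera is an equidistant fisheye: a pixel r from the principal point sees the ray r / f radians off the axis. A picture is of the moment at which its call begins: read the wrist's pose just before it. get_calibration takes no time and is no camera call; for the wrist camera it gives the pose at the moment of the call.
A pose or a line that the arm cannot do raises PlanningError and nothing moves.
- sign_off(): hands the job in, once; it reports no verdict.
The state is a dict: "time": time; "q": joint angles; "joint_velocities": joint speeds; "joint_torque": joint torques, N m; "ee_pos": TCP position; "tcp_rot": TCP orientation; "contact_force": force on the tool from outside, world axes, zero at the start; "torque": the same for the moment, N m; "gripper_width": finger opening in mm.
Only numpy, scipy, OpenCV 4.12 (cv2) and the standard library are available. Lean on these libraries where they do the work, as an engineer would, in place of code of your own. Each camera call takes 0.05 s, during which the arm holds its last target.

## Working session

There is one attempt and no reset: what is moved stays moved. The work goes in short steps, each a Python script; the robot and the scene stay as the last script left them, time stands still between calls to the robot, and variables do not carry over. Pictures are saved under pics/ and viewed, and the job is handed in when it is done.

```bash
ls; mkdir -p pics
python3 - <<'E'
from plant import *
import cv2,numpy as np
print(get_state())
for n in("scene","top"):
    p,d=grab_frame(n); cv2.imwrite(f"pics/{n}0.png",p[:,:,::-1]); np.savez(f"pics/{n}0.npz",p=p,d=d); print(n,get_calibration(n),(d>0).mean())
E
```

```text
pics
{'time': 0.0, 'q': array([ 1.13009314e+00,  2.64804755e-01,  1.60534412e+00,  5.78443912e-05,
        1.27368590e+00, -3.69102616e-02]), 'joint_velocities': array([-0.00026639, -0.00137533, -0.00057318, -0.00161713,  0.00022734,
       -0.00116872]), 'joint_torque': array([ 1.95549517e-03, -5.02123761e+01, -3.56873381e+01,  7.30418181e-02,
        2.93585414e-02, -1.48088666e-04]), 'ee_pos': array([264.9079454 , 620.09017396, 237.36935767]), 'tcp_rot': array([-2.92040888e-04,  2.00535834e-01,  9.79685726e-01, -1.08270852e-03]), 'contact_force': array([-0.25872692, -0.02217328, -0.33737758]), 'torque': array([-0.02509714, -0.007865  , -0.0220359 ]), 'gripper_width': 88.23868347360752}
scene {'vertical_fov': 50.50780525543662, 'cx': 326.9725889446296, 'cy': 247.01469348289302, 'xyz': array([1320.90310324,   21.10489469,  875.77364564]), 'orientation': array([-0.26909953,  0.64257881,  0.66584965, -0.2670621 ])} 0.9960221354166666
top {'vertical_fov': 56.81705851553098, 'cx': 316.293240091048, 'cy': 238.9869703156991, 'xyz': array([ 419.05617318,   -5.62316397, 1293.15493275]), 'orientation': array([ 0.04603735, -0.70341363,  0.70720984, -0.05425923])} 0.9959244791666667
```

View pics/top0.png

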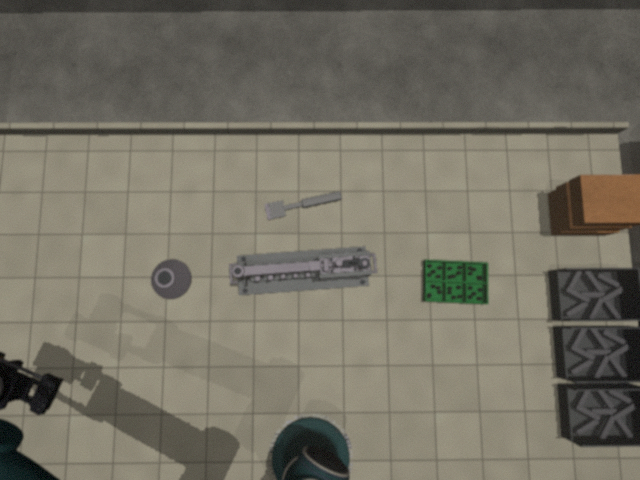

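View pics/scene0.png

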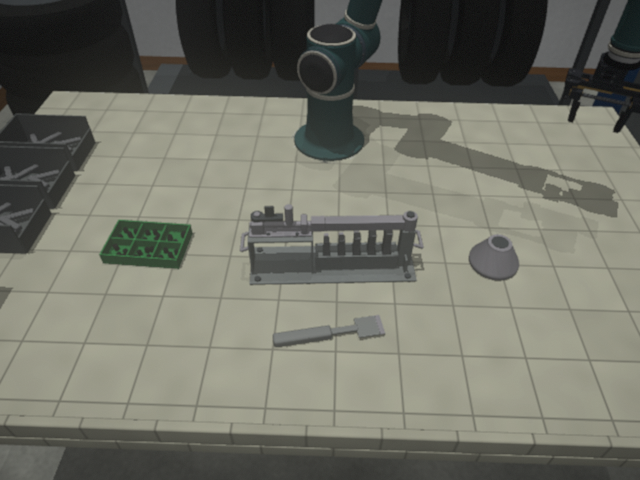

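Top view: the stand runs from the bar pivot at about (237,271) to the bolt end at about (365,262). The cone is on the left at (171,279), the tray on the right at (455,282) and the scraper beyond at (300,205). Next I'll enlarge the stand.

```bash
cat > h.py <<'E'
import numpy as np,cv2
from scipy.spatial.transform import Rotation as R
def rot(q): return R.from_quat([q[1],q[2],q[3],q[0]])
def f_of(c): return 240/np.tan(np.radians(c["vertical_fov"])/2)
def ray(c,u,v,fish=False):
    f=f_of(c);a=np.array([(u-c["cx"])/f,(v-c["cy"])/f])
    if fish:
        r=np.hypot(*a); d=np.r_[a/r*np.sin(r) if r>0 else a,np.cos(r)]
    else: d=np.r_[a,1]
    return rot(c["orientation"]).apply(d)
def onplane(c,u,v,z,fish=False):
    d=ray(c,u,v,fish);o=c["xyz"];return o+d*(z-o[2])/d[2]
def proj(c,P,fish=False):
    p=rot(c["orientation"]).inv().apply(np.asarray(P)-c["xyz"]);f=f_of(c)
    if fish:
        r=np.hypot(p[0],p[1]);k=np.arctan2(r,p[2])/r
        return c["cx"]+f*k*p[0],c["cy"]+f*k*p[1]
    return c["cx"]+f*p[0]/p[2],c["cy"]+f*p[1]/p[2]
E
python3 - <<'E'
import cv2,numpy as np
from h import *
p=np.load("pics/top0.npz")["p"][:,:,::-1]
cv2.imwrite("pics/topc.png",cv2.resize(p[235:305,220:385],None,fx=4.8,fy=4.8,interpolation=cv2.INTER_CUBIC))
p=np.load("pics/scene0.npz")["p"][:,:,::-1]
cv2.imwrite("pics/scenec.png",cv2.resize(p[195:295,230:430],None,fx=4,fy=4,interpolation=cv2.INTER_CUBIC))
E
```

```text
(no output)
```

View pics/topc.png

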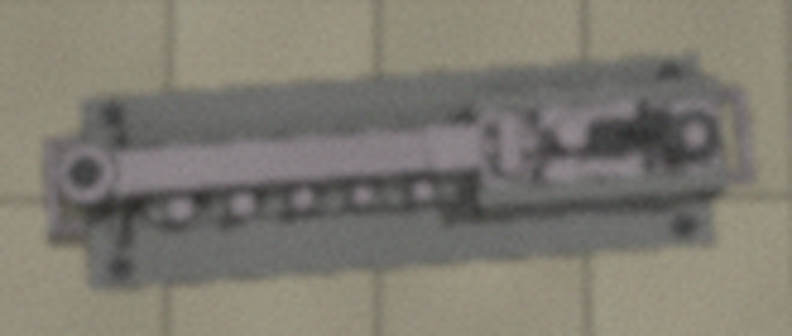

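View pics/scenec.png

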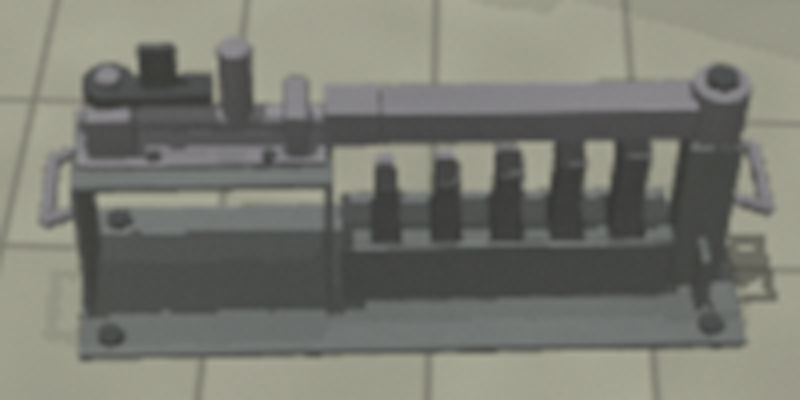

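Top crop: bar pivot pin at (87,173) and keeper rivet at (695,132). Scene crop: bar pin (720,76), keeper rivet (106,76), knob top (235,47). I'll cast these onto their heights in both views.

```bash
cat >> h.py <<'E'
S0=None
def fit(pairs):
    "pairs: (stand xy, world xy)"
    A=np.array([a for a,_ in pairs],float);B=np.array([b for _,b in pairs],float)
    a=A-A.mean(0);b=B-B.mean(0)
    th=np.arctan2((a[:,0]*b[:,1]-a[:,1]*b[:,0]).sum(),(a*b).sum())
    c,s=np.cos(th),np.sin(th);Rm=np.array([[c,-s],[s,c]]);t=B.mean(0)-Rm@A.mean(0)
    return th,t,B-(A@Rm.T+t)
E
python3 - <<'E'
from plant import *
from h import *
np.set_printoptions(precision=1,suppress=True)
ct,cs=get_calibration("top"),get_calibration("scene")
tp=lambda x,y:(220+(x+.5)/4.8-.5,235+(y+.5)/4.8-.5)
sp=lambda x,y:(230+(x+.5)/4-.5,195+(y+.5)/4-.5)
M={'bp':((0,155),157,tp(87,173),sp(720,76)),'kp':((-4,-172),160,tp(695,132),sp(106,76)),'knob':((0,-104),181,tp(575,132),sp(235,47))}
P=[[],[]]
for k,(s,z,a,b) in M.items():
    w=onplane(ct,*a,z);v=onplane(cs,*b,z);print(k,w,v,w-v)
    P[0].append((s,w[:2]));P[1].append((s,v[:2]))
for p in P: print(fit(p))
# base corners from top crop z~? (base plate thickness unknown, ~8)
for c in ((85,97),(697,58),(712,243),(92,287)): print(onplane(ct,*tp(*c),8))
E
```

```text
bp [500.6 181.9 157. ] [505.7 184.  157. ] [-5.1 -2.1  0. ]
kp [ 520.5 -142.3  160. ] [ 524.2 -140.6  160. ] [-3.6 -1.7  0. ]
knob [519.  -76.8 181. ] [522. -72. 181.] [-3.  -4.8  0. ]
(np.float64(0.07285489304099493), array([511.8,  27.9]), array([[ 0.1, -0.6],
       [ 0.2,  1.6],
       [-0.4, -1. ]]))
(np.float64(0.06742319348031946), array([515.9,  30.8]), array([[ 0.3, -1.4],
       [ 0.7,  0.5],
       [-0.9,  1. ]]))
[557.3 208.6   8. ]
[ 579.3 -162.8    8. ]
[ 467.2 -169.4    8. ]
[443.1 202.2   8. ]
```

```bash
cat >> h.py <<'E'
def qd(a):
    "tool down, tool y at world angle a"
    y=np.array([np.cos(a),np.sin(a),0]);z=np.array([0,0,-1.]);x=np.cross(y,z)
    q=R.from_matrix(np.c_[x,y,z]).as_quat();return [q[3],*q[:3]]
E
python3 - <<'E'
import plant;print([n for n in dir(plant) if n[0]!='_'],getattr(plant,'grip_depth',None))
from plant import *
from h import *
np.set_printoptions(precision=2,suppress=True)
print(inverse_kinematics([510,-60,300],qd(.07)),inverse_kinematics([653,195,125],qd(.07+1.57)),inverse_kinematics([653,195,125],qd(.07)))
move_to([500,0,330],qd(.07))
c=get_calibration("wrist");p,d=grab_frame("wrist")
cv2.imwrite("pics/w1.png",p[:,:,::-1]);np.savez("pics/w1.npz",p=p,d=d,c=c);print(c,get_state()["time"],get_state()["ee_pos"])
E
```

```text
['PlanningError', 'get_calibration', 'get_state', 'grab_frame', 'grip', 'grip_depth', 'inverse_kinematics', 'move_joints', 'move_to', 'movel', 'pause', 'sign_off'] 18.700000000000003
[-0.17 -0.08  1.86 -0.    1.36 -0.24] [ 0.25  0.36  1.7  -0.    1.09 -1.39] [ 0.25  0.36  1.7  -0.    1.09  0.18]
{'vertical_fov': 65.70646984690485, 'cx': 321.76796400740307, 'cy': 240.65193485214115, 'xyz': array([495.31,  72.31, 475.28]), 'orientation': array([0.14, 0.99, 0.04, 0.01])} 2.5333 [500.08   0.71 329.82]
```

View pics/w1.png

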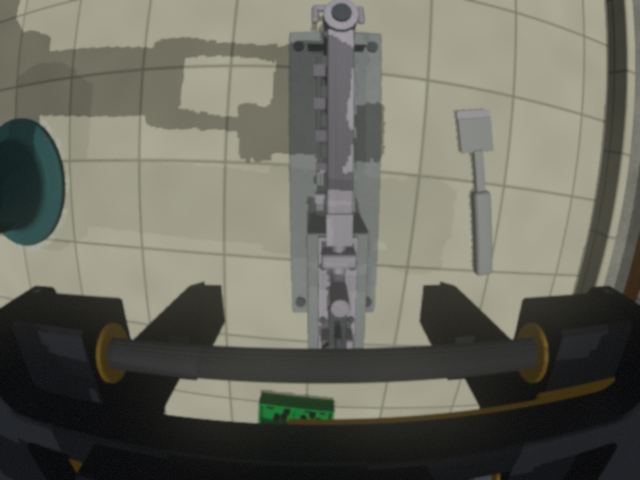

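Wrist view: bar pivot at about (341,12), knob at about (340,309). The gripper hides the keeper. I'll enlarge it.

Run:
```python
import cv2,numpy as np
p=np.load("pics/w1.npz")["p"][:,:,::-1]
a=cv2.resize(p[0:50,300:390],None,fx=6,fy=6,interpolation=cv2.INTER_CUBIC)
b=cv2.resize(p[220:350,280:400],None,fx=4,fy=4,interpolation=cv2.INTER_CUBIC)
o=np.zeros((820,540,3),np.uint8);o[:300]=a;o[300:820,:480]=b;cv2.imwrite("pics/w1c.png",cv2.resize(o[:, :],(395,600)) if 0 else o[:800])
```

```text
(no output)
```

View pics/w1c.png

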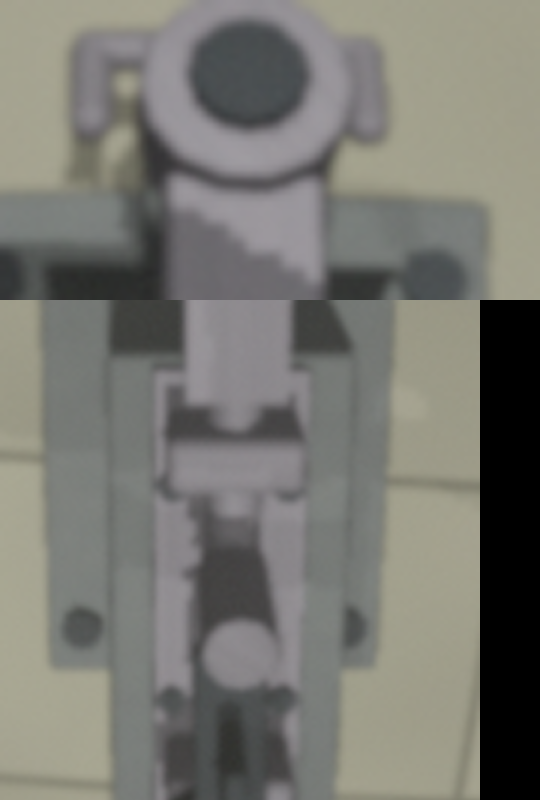

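Run:
```python
from h import *
np.set_printoptions(precision=2,suppress=True)
c=np.load("pics/w1.npz",allow_pickle=True)["c"].item()
A=lambda x,y:(300+(x+.5)/6-.5,(y+.5)/6-.5)
B=lambda x,y:(280+(x+.5)/4-.5,220+(y-300+.5)/4-.5)
pts=[((0,155),157,A(248,75)),((0,-104),181,B(240,655)),((0,-58),143,B(239,404))]
pr=[(s,onplane(c,*uv,z,True)[:2]) for s,z,uv in pts]
print(pr);print(fit(pr))
```

```text
[((0, 155), array([503.98, 184.66])), ((0, -104), array([521.84, -72.38])), ((0, -58), array([519.3 , -26.16]))]
(np.float64(0.07036191968425358), array([514.87,  31.04]), array([[-0.  , -0.99],
       [-0.35,  0.33],
       [ 0.35,  0.66]]))
```

All three views agree (theta about 0.070, origin about (515,31)). Fit residuals are under 1 mm. Now the keeper.

```bash
cat >> h.py <<'E'
TH=.0704;T=np.array([514.9,30.9])
def W(x,y,z):
    c,s=np.cos(TH),np.sin(TH);return [T[0]+c*x-s*y,T[1]+s*x+c*y,z]
E
python3 - <<'E'
from plant import *
from h import *
np.set_printoptions(precision=1,suppress=True)
grip(0)
Z=164;pv=np.array([-4,-172])
def pos(f,off=24.5,r=22):
    return pv+np.array([np.cos(f)*off-np.sin(f)*r,np.sin(f)*off+np.cos(f)*r])
s=pos(0,40)
move_to(W(*s,230),qd(TH)); movel(W(*s,Z),velocity=120)
for f in [0,.25,.5,.75,1,1.25,1.5,1.75]:
    movel((W(*pos(f),Z)),qd(TH+f),velocity=60)
    st=get_state();print(f,st["ee_pos"],st["contact_force"],st["time"],st["gripper_width"])
movel(W(*pos(1.75,32),Z),velocity=80)
movel(W(*pos(1.75,32),240),velocity=200)
move_to(W(0,-40,300),qd(TH))
c=get_calibration("wrist");p,d=grab_frame("top");cv2.imwrite("pics/k_top.png",cv2.resize(p[235:305,220:385,::-1],None,fx=4.8,fy=4.8,interpolation=cv2.INTER_CUBIC))
p,d=grab_frame("scene");cv2.imwrite("pics/k_scene.png",cv2.resize(p[195:295,230:430,::-1],None,fx=4,fy=4,interpolation=cv2.INTER_CUBIC));print(get_state()["time"])
E
```

```text
0 [ 545.6 -117.4  164.5] [0.3 0.1 0.2] 5.6417 0.35252978171032623
0.25 [ 539.6 -112.4  164.2] [ 0.2  0.8 -0. ] 6.0417 0.06075495625756613
0.5 [ 531.9 -109.3  164.1] [0.3 0.3 0.3] 6.4417 0.4262614868436014
0.75 [ 523.7 -108.1  164. ] [ 0.4 -0.2 -0.2] 6.8417 0.5452703955497232
1 [ 515.5 -109.   164. ] [0.3 0.1 0.1] 7.2417 0.4813752382107189
1.25 [ 507.8 -111.8  163.9] [-0.8  0.9  0.2] 7.6417 0.2514448679299502
1.5 [ 501.1 -116.5  164. ] [-0.3  0.2  0.1] 8.0417 0.2391677913322344
1.75 [ 495.7 -122.7  164. ] [-0.4 -0.3  0.8] 8.4417 0.2649875853842404
11.0333
```

View pics/k_scene.png

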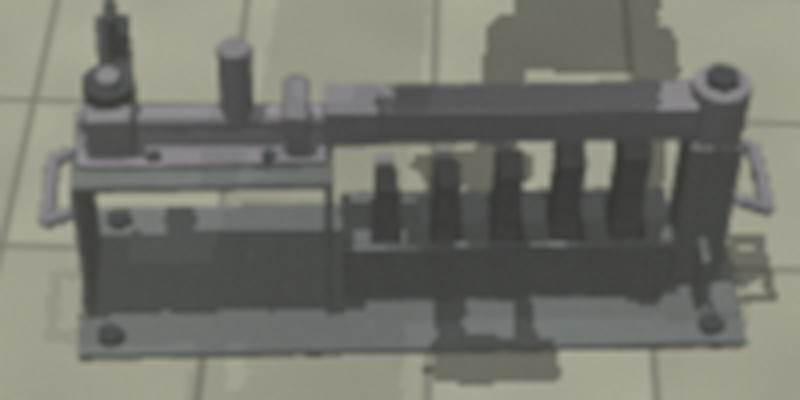

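The keeper now points away from the knob at about 90° or more: the tab at (110,40) sits beyond the rivet, and the knob at (235,47) hasn't moved. Next, the bolt.

Run:
```python
from plant import *
from h import *
np.set_printoptions(precision=1,suppress=True)
Z=164
move_to(W(0,-70,200),qd(TH)); movel(W(0,-70,Z),velocity=120); movel(W(0,-82,Z),velocity=80)
n=np.array([np.sin(TH),-np.cos(TH)])
for y in [-90,-98,-106,-114,-117,-119,-120,-121,-122,-123,-124]:
    movel(W(0,y,Z),velocity=40)
    st=get_state();F=st["contact_force"];e=np.array(st["ee_pos"][:2])-T
    print(y,"y_stand",-n@e,"F",F,st["time"])
    if abs(F[1])>12: break
movel(W(0,-108,Z),velocity=80); movel(W(0,-100,220),velocity=200)
move_to(W(-90,30,260),qd(TH))
p,d=grab_frame("scene");cv2.imwrite("pics/b_scene.png",cv2.resize(p[195:295,230:430,::-1],None,fx=4,fy=4,interpolation=cv2.INTER_CUBIC))
p,d=grab_frame("top");cv2.imwrite("pics/b_top.png",cv2.resize(p[235:305,220:385,::-1],None,fx=4.8,fy=4.8,interpolation=cv2.INTER_CUBIC));print(get_state()["time"])
```

```text
-90 y_stand -90.32850774068095 F [ 0.4 -0.7 -0.9] 12.6333
-98 y_stand -98.3421202388319 F [-1.   0.7  0.7] 12.9833
-106 y_stand -106.58224939001504 F [-0.1  1.   0.6] 13.3333
-114 y_stand -114.59182743239485 F [ 0.5  1.  -0.1] 13.6833
-117 y_stand -117.23839561251505 F [-0.1  1.9  0.7] 13.9333
-119 y_stand -119.0440247953156 F [-0.3  1.6  0.4] 14.1833
-120 y_stand -119.95404318518388 F [-0.3  2.7 -0.1] 14.4333
-121 y_stand -120.61353038189408 F [-0.7  4.8  0.3] 14.6833
-122 y_stand -120.74659127209462 F [-1.4  8.1  2. ] 14.9333
-123 y_stand -120.82189054726767 F [-1.4 10.9  2. ] 15.1833
-124 y_stand -120.90410635621235 F [-1.4 13.3  2.4] 15.4333
17.0083
```

View pics/b_scene.png

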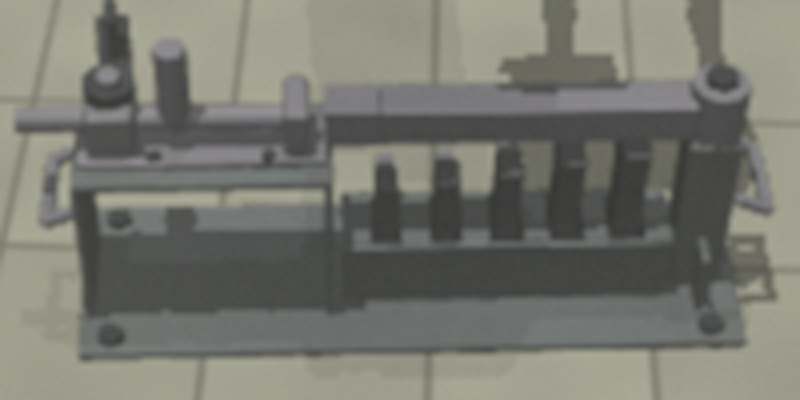

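View pics/b_top.png

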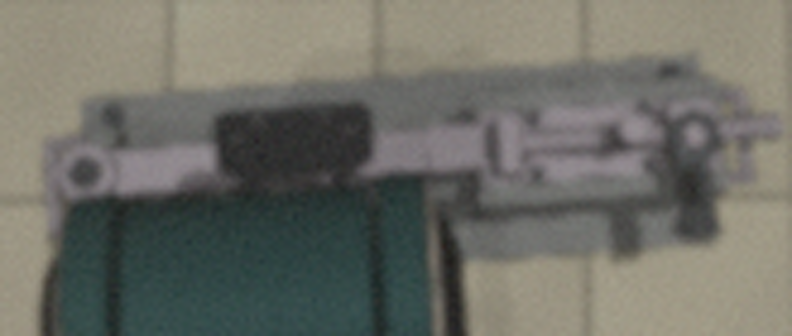

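The bolt is against its stop: the finger stalled at stand y −120.9 with the force rising to 13 N, and the knob is now at (170,50). Now the bar.

Run:
```python
from plant import *
from h import *
np.set_printoptions(precision=1,suppress=True)
Z=124;pv=np.array([0,155])
def pos(f,off=29.5,r=140):
    c,s=np.cos(f),np.sin(f);return pv+np.array([-c*off+s*r,-s*off-c*r])
move_to(W(*pos(0,48),200),qd(TH)); movel(W(*pos(0,48),Z),velocity=120)
for f in [0,.2,.4,.6,.8,1,1.2,1.4,1.5,1.575]:
    movel(W(*pos(f),Z),qd(TH+f),velocity=80)
    st=get_state();print(f,st["ee_pos"],st["contact_force"],st["time"])
    if np.abs(st["contact_force"]).max()>15: print("stop");break
movel(W(*pos(f,45),Z),velocity=100)
movel(W(*pos(f,45),230),velocity=200)
move_to(W(-90,60,330),qd(TH))
p,d=grab_frame("scene");cv2.imwrite("pics/r_scene.png",p[:,:,::-1]);
p,d=grab_frame("top");cv2.imwrite("pics/r_top.png",cv2.resize(p[180:305,220:385,::-1],None,fx=4.8,fy=4.8,interpolation=cv2.INTER_CUBIC))
c=get_calibration("wrist");p,d=grab_frame("wrist");cv2.imwrite("pics/r_w.png",p[:,:,::-1]);np.savez("pics/r_w.npz",p=p,d=d,c=c);print(get_state()["time"])
```

```text
0 [485.4  43.8 124.4] [-0.2  0.2  0.5] 18.575
0.2 [512.6  42.7 123.8] [ 1.2  0.2 -0.1] 19.0833
0.4 [540.6  47.4 123.8] [ 0.2 -0.1  0.1] 19.5917
0.6 [567.3  57.4 123.9] [-0.6 -0.5 -0.1] 20.1
0.8 [591.5  72.6 123.9] [-0.3  0.4  0.3] 20.6083
1 [612.2  92.3 123.9] [-0.2 -0.1  0. ] 21.1167
1.2 [628.7 115.6 123.9] [-0.4 -0.4  0.7] 21.625
1.4 [640.  141.8 123.9] [-0.8  0.1 -0.4] 22.1333
1.5 [643.8 155.7 124. ] [ 0.5 -0.1  0.1] 22.4583
1.575 [645.6 166.2 124. ] [-0.2  0.3  0. ] 22.7417
25.2417
```

View pics/r_scene.png

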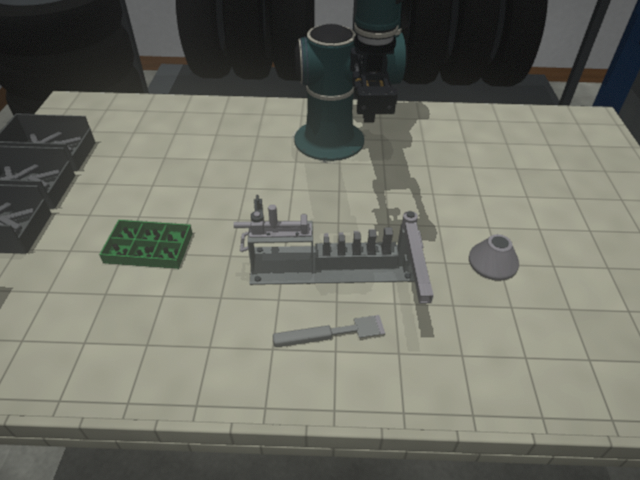

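View pics/r_top.png

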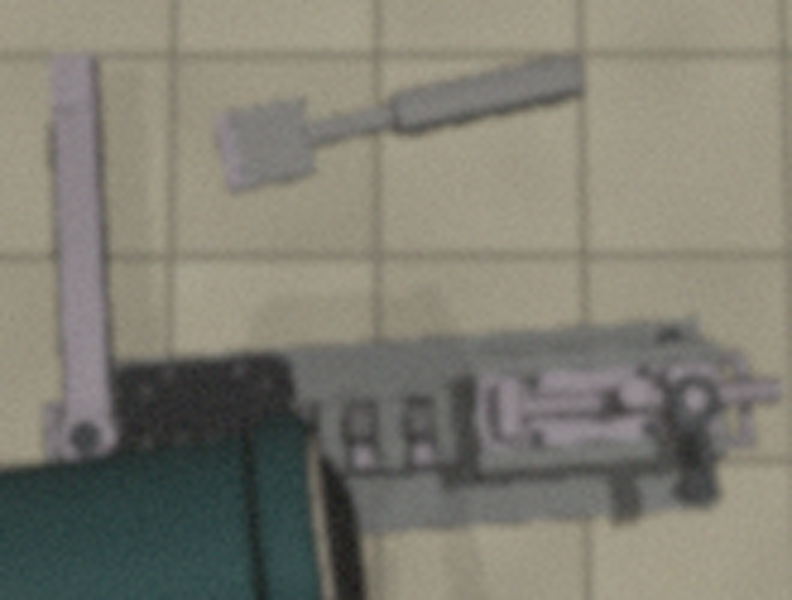

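View pics/r_w.png

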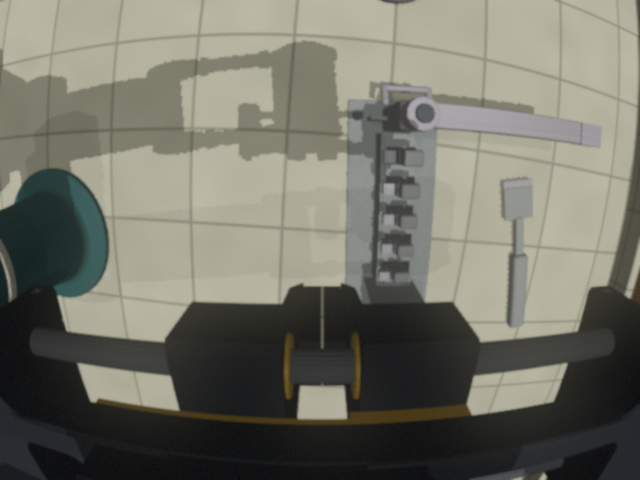

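The bar stands out square and all five weights are standing in their slots. The scraper, tray and cone look unchanged. Measuring the bar angle: the free end is at (74,55) in the top crop and about (600,136) in the wrist view.

Run:
```python
from plant import *
from h import *
np.set_printoptions(precision=1,suppress=True)
ct=get_calibration("top");tp=lambda x,y:(220+(x+.5)/4.8-.5,180+(y+.5)/4.8-.5)
cw=np.load("pics/r_w.npz",allow_pickle=True)["c"].item()
cs=get_calibration("scene")
for n,e,p in (("top",onplane(ct,*tp(74,55),143),onplane(ct,*tp(86,436),157)),("wrist",onplane(cw,600,136,143,1),onplane(cw,422,113,157,1)),("scene",onplane(cs,426,293,143),onplane(cs,410,214,157))):
    v=(e-p)[:2];print(n,e,p,np.hypot(*v),np.arctan2(v[1],v[0])+np.pi/2-TH)
k=onplane(ct,*tp(637,392),181);print("knob",k,W(0,-138,181));
kb=onplane(ct,*tp(697,490),155);kp=onplane(ct,*tp(697,398),160);v=(kb-kp)[:2];print("keeper",np.hypot(*v),np.arctan2(v[1],v[0])-np.pi/2-TH)
```

```text
top [712.9 195.4 143. ] [501.1 182.5 157. ] 212.14211969169034 1.5613406549156346
wrist [715.3 200.5 143. ] [500.9 185.5 157. ] 214.98893148031297 1.5703311380100033
scene [711.4 198.9 143. ] [506.9 184.7 157. ] 204.98854313820027 1.5698580125926827
knob [ 520.9 -109.4  181. ] [np.float64(524.607176974156), np.float64(-106.75816617691962), 181]
keeper 48.73281736075057 1.4909935783393278
```

Run:
```python
from plant import *
sign_off();print(get_state()["time"])
```

```text
the job is handed in; nothing more can be done
the job is handed in; nothing more can be done
```

The stand is unlocked and I've handed the job in; the sign-off gave no verdict. I pushed each part open with closed fingers, in the order asked, and the robot's clock read about 25 s at the last check.

| Part | What the last checks showed |
|---|---|
| Keeper | About 1.5 rad from a rough read of the top view. I pushed it to about 1.7, and both are well past the 0.7 needed. |
| Bolt | Fully drawn. The finger stalled at the stop with the force rising to 13 N, which matches the 34 mm stop. |
| Bar | 1.56 to 1.57 rad in all three cameras, against 1.57 for square. |
| Weights | All five are standing in their slots. |
| Cone, cap tray, scraper | They looked unmoved in the pictures and the arm did not go near them. I did not measure their positions. |

- **Forces:** apart from the 13 N at the bolt stop, none of my readings during the pushes was above about 3 N.
- **Camera disagreement:** single-point positions differed by about 3 to 5 mm between the top view and the other cameras. The wrist and scene cameras agreed to about 1 mm on the stand's position, so I worked from those.

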